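# Tighten the water filter lid to the click, then open its tap

### The arm

A 6-joint arm with a two-finger parallel gripper is mounted at the origin on a cart in front of the work surface, level with it; the furniture and walls round the work are solid. World frame = base frame: x ahead of the robot, y to its left, z up, the work surface at z = 0. Lengths are in m, angles in rad, forces in N, time in s.
With the tool pointing down it reaches from about 0.25 to 0.775 m from the base axis. Payload 4 kg.
Tool frame: the origin (TCP) lies at the very end of the fingers, on their centre line; the grasp point (between the pads) lies 19 mm behind it (robot.pinch_z is the distance from the TCP to the grasp point, in m); z points along the fingers, y is the line along which they close (so a half turn about z gives the same grasp; the last joint's range is limited). The gripper opens to 94 mm and grips with 3 to 60 N. Pads are 16 mm wide; open, the fingers measure 119 mm over their backs; the gripper's body (75 mm by 177 mm) begins 78 mm behind the grasp point.
Start: joints at [-1.266, 0.087, 1.371, -0, 1.684, -0.103], TCP at [0.218, -0.505, 0.206] pointing down, gripper open.
Joint ranges: [-3.1, 3.1], [-0.76, 2.03], [0.27, 2.55], [-1.08, 4.22], [0.17, 2.65], [-2.57, 2.57]. Speed limits (rad/s): [2.79, 2.79, 3.14, 3.14, 3.14, 3.14].

### API

Orientations are given as [roll, pitch, yaw] about the fixed x, y, z axes, in that order (R = Rz(yaw) Ry(pitch) Rx(roll)).
In Python, from bench import robot gives the robot as it stands.
- The arm moves only by the tool arm_command, never from a script. Its argument "targets" is one flat list of numbers, 7 for each row, row after row: the turn, a rotation vector about the tool's x, y, z in degrees, then the shift along the tool's x, y, z in mm, then the closure, from -1 (fully open) to 1 (shut). In form: [ax, ay, az, x, y, z, hand, ax, ay, az, x, y, z, hand, ...]. A call has 1 to 20 rows; each row is the pose to reach, as a shift and turn from the pose commanded when the call began, along the tool's axes at that moment; what a row does not reach only later rows make up. A row lasts 1/10 s, in which the tool goes at most 50 mm and 8.59 degrees, less where a joint would pass 70% of its speed; a pose out of reach is approached as far as the arm can. A call with a gripper value outside its range is refused whole. The fingers move at their own pace and stop on an object; the grip force is fixed at half the most. Time passes only in rows, so rows that repeat a pose let the fingers close. It gives the time, the measured TCP pose, the force, the opening and the grip force at its end, in the units of the state.
- robot.get_obs(): the state, without advancing time (a new reading comes with each control period).
- robot.snapshot(name): name is "side" or "top"; returns a dict with "color" (480x640x3 uint8, red, green, blue), "range_z" (480x640 float32, m along the optical axis (not along the pixel's ray), 0 where there is no reading), "fx", "fy", "cx", "cy" (pixels), "T" (4x4, takes a point from camera to world coordinates). Camera axes: x right, y down, z forward; pixel columns grow to the right and rows downward; lengths in m; the calibration is good to about 2 mm. A picture is of the moment at which its call begins.
- robot.close_job(): hands the job in; it is judged then, once.
The state is a dict: "time": time; "joint_positions": joint angles; "qvel": joint speeds; "joint_torque": joint torques, N m; "tool_pos": TCP position; "ee_rot": TCP orientation; "wrist_force": force on the tool from outside, world axes, zero at the start; "wrist_torque": the same for the moment, N m; "width": finger opening in m; "finger_force": force on a finger pad.
Only numpy, scipy, OpenCV 4.12 (cv2) and the standard library are available. Lean on these libraries where they do the work, as an engineer would, in place of code of your own. Each camera call takes 0.05 s, during which the arm holds its last target. There are 200 camera calls.

### The job

Tighten the water filter's lid: turn its steel lever clockwise by the black upright grip until the lid is home and the lever's clutch just starts to slip, so that the red pointer has visibly left the white line on the lid, and stop there without driving it on. Then swing the small blue tap lever fully open. Leave the mug, the cream jar and the syrup bottle where they stand.

Things in the scene. Friction and masses are not known exactly. Their poses are not given: they have to be found in the camera images.
- filter: Water filter fixed on the worktop: white base 150 x 215 x 12 mm, upright white housing 104 mm across with a blue band, ribbed blue lid 110 mm across, its top at z 132 mm. Origin on the worktop under the housing's centre; z is the common axis of housing, lid and lever; at yaw 0 x points away from the robot. The tap stands at the +y side, pivot at x -18, y +105 mm.
- lever_grip (a point): In the black upright round grip (16 mm thick, z 144 to 189 mm) at the end of the lid's steel lever: z 170 mm, 90 mm from the lid's vertical axis. The lever bar is 16 mm wide, z 136 to 145 mm. Clockwise from above tightens, at about 2 N on the grip; after 0.5 to 1.1 rad, not seen beforehand, the lid is home and stops dead. Stays as left. The hub's red pointer leaves the lid's white line on slipping.
- button (a joint): Small red button, 12 mm across, in the middle of the lever's hub. Joint value in m: 0 until the clutch in the hub slips, then it rises 0.15 mm for each 0.1 rad of slip, too little to steer by. With the lid home the clutch holds up to 0.9 N m (10 N at the grip), then slips at that torque (some 0.75 N m if you pause). A slip of 0.06 rad (5 mm at the grip) is enough; over 0.4 rad (36 mm) spoils it.
- tap (a joint): Tap lever angle in rad about its vertical pivot: 0 closed (lever points along the filter's -x), grows clockwise seen from above to its stop at 1.571, fully open (lever points along the filter's +y). Stays where it is left.
- tap_grip (a point): Point in the blue upright round grip (14 mm thick, standing from 91 to 129 mm above the worktop) at the end of the tap lever; this point lies 116 mm above the worktop and 55 mm from the tap's pivot. Moving it takes about 2 N.
- red_mug: Red mug, 82 x 115 x 85 mm, loose; origin at the centre of its underside. To be left alone.
- jar_cream: Glass jar with a white lid and blue label, 70 mm across, 79 mm high, loose; origin at the centre of its underside. To be left alone.
- syrup: Orange syrup bottle with a black cap, 55 mm across, 137 mm high, loose; origin at the centre of its underside. To be left alone.

How it is judged:
On the way, in this order (a step that is already met when the one before it is completed fails the run):
1. the lid is home and the clutch has slipped by at least 0.06 rad (button up 0.09 mm), the tap still closed (value of joint button above 9e-05 m and value of joint tap below 0.5 rad), for 0.2 s.
2. the tap is fully open (within 0.15 rad of its stop) (value of joint tap above 1.42 rad), for 0.2 s.
At the end, for the whole second after the job is handed in: The clutch has slipped by 0.06 to 0.4 rad (button up 0.09 to 0.6 mm), the lid has not been turned back (lever grip still over 45 mm from where it started), the tap is within 0.15 rad of fully open, and mug, jar and bottle stand upright within 30 mm of where they were (value of joint button between 9e-05 and 0.0006 m and distance of lever_grip from where it was at the start of the episode above 0.045 m and value of joint tap above 1.42 rad and angle between each of red_mug, jar_cream, syrup's own z axis and vertical below 0.2 rad and distance of each of red_mug, jar_cream, syrup from where it was at the start of the episode below 0.03 m); the robot touches nothing.
It fails at once if the clutch is driven on more than 0.4 rad past the start of its slip (button up over 0.6 mm) (value of joint button above 0.0006 m).
It fails at once if the mug is shifted over 30 mm or tipped (distance of red_mug from where it was at the start of the episode above 0.03 m or angle between red_mug's own z axis and vertical above 0.2 rad).
It fails at once if the cream jar is shifted over 30 mm or tipped (distance of jar_cream from where it was at the start of the episode above 0.03 m or angle between jar_cream's own z axis and vertical above 0.2 rad).
It fails at once if the syrup bottle is shifted over 30 mm or tipped (distance of syrup from where it was at the start of the episode above 0.03 m or angle between syrup's own z axis and vertical above 0.2 rad).
It also fails if it takes over 64 s, if anything falls off the work surface, if the arm or the gripper's body presses on something with over 40 N, if the wrist force passes 120 N, or if a joint passes its speed limit or range.

## Working session

There is one attempt and no reset: what is moved stays moved. The work goes in short steps, Python scripts to look and compute and a tool call to move; the robot and the scene stay as the last step left them, time stands still between calls to the robot, and variables do not carry over. Pictures are saved under pics/ and viewed, at most 10 in all, crops included, and the job is handed in when it is done.

Besides the shell and the picture viewer there is one more tool, called after "Call:" by a JSON object that holds its "name" and its "arguments". arm_command: Moves the arm, as the interface text tells. Its arguments: {"type":"object","properties":{"targets":{"type":"array"}},"required":["targets"]}

```bash
ls; mkdir -p pics
python3 - <<'E'
from bench import robot
import cv2,pickle
for n in("top","side"):
    s=robot.snapshot(n); pickle.dump(s,open(n+".pkl","wb")); cv2.imwrite(f"pics/{n}0.png",s["color"][:,:,::-1]); print(n,s["fx"],s["T"].round(3).tolist())
o=robot.get_obs(); print(o)
E
```

```text
pics
top 530.4946407230569 [[0.003, -0.998, 0.069, 0.483], [-1.0, -0.002, 0.023, 0.206], [-0.023, -0.069, -0.997, 1.155], [0.0, 0.0, 0.0, 1.0]]
side 437.55504456417077 [[-0.611, -0.68, 0.405, 0.236], [-0.792, 0.519, -0.323, 0.477], [0.01, -0.518, -0.856, 0.853], [0.0, 0.0, 0.0, 1.0]]
{'time': 0.1, 'joint_positions': array([-1.26611754e+00,  8.78945514e-02,  1.37204502e+00, -1.70208074e-06,
        1.68356849e+00, -1.03084032e-01]), 'qvel': array([-9.34357224e-04, -4.01580236e-03, -3.06636690e-03,  1.49245135e-03,
       -6.85434322e-05,  7.74765562e-04]), 'joint_torque': array([ 1.94789536e-03, -3.41252232e+01, -3.03302336e+01,  7.19695073e-02,
        3.04291409e-02, -8.87752685e-05]), 'tool_pos': array([ 0.21796982, -0.50446043,  0.20444332]), 'ee_rot': array([-3.13968724e+00, -1.95415557e-04,  4.07762442e-01]), 'wrist_force': array([0.19134158, 0.06098148, 0.09770715]), 'wrist_torque': array([-0.00185888,  0.03236415,  0.01251601]), 'finger_force': 0.0, 'width': 0.09403484418073736}
```

View pics/top0.png

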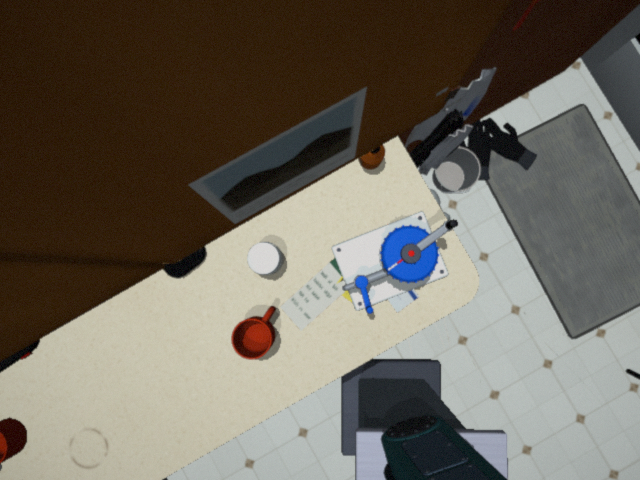

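View pics/side0.png

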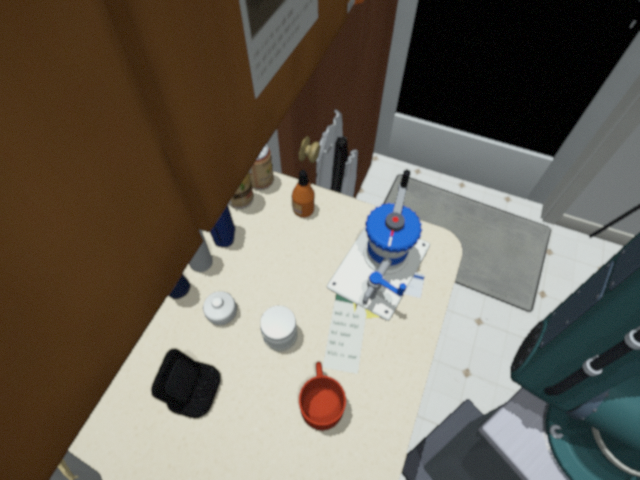

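```bash
cat > h.py <<'E'
import numpy as np,cv2
def ray(s,u,v,z):
    d=s["T"][:3,:3]@np.array([(u-s["cx"])/s["fx"],(v-s["cy"])/s["fy"],1.]); o=s["T"][:3,3]
    return o+d*(z-o[2])/d[2]
def blobs(s,lo,hi,box,amin=15):
    h=cv2.cvtColor(s["color"],cv2.COLOR_RGB2HSV); m=cv2.inRange(h,np.array(lo),np.array(hi)); k=np.zeros_like(m); x0,y0,x1,y1=box; k[y0:y1,x0:x1]=m[y0:y1,x0:x1]
    n,l,st,c=cv2.connectedComponentsWithStats(k)
    return [(st[i].tolist(),c[i].round(1).tolist()) for i in range(1,n) if st[i,4]>=amin],l
E
python3 - <<'E'
import pickle
from h import *
for n,bx in(("top",(330,200,470,330)),("side",(330,160,450,320))):
    s=pickle.load(open(n+".pkl","rb"))
    print(n)
    b,l=blobs(s,(105,150,60),(125,255,255),bx); print("blue",b)
    print("black",blobs(s,(0,0,0),(180,255,55),bx,10)[0])
    print("red",blobs(s,(0,150,90),(8,255,255),bx,3)[0],blobs(s,(172,150,90),(180,255,255),bx,3)[0])
a=pickle.load(open("top.pkl","rb"));b=pickle.load(open("side.pkl","rb"))
A=cv2.resize(a["color"][195:325,325:475],None,fx=4,fy=4,interpolation=cv2.INTER_CUBIC)
B=cv2.resize(b["color"][160:320,325:425],None,fx=3.25,fy=3.25,interpolation=cv2.INTER_CUBIC)
o=np.zeros((520,600,3),np.uint8);
cv2.imwrite("pics/crop.png",A[:,:,::-1]);cv2.imwrite("pics/cropb.png",B[:,:,::-1])
E
```

```text
top
blue [([381, 225, 57, 58, 1995], [407.9, 254.4]), ([356, 276, 17, 37, 256], [363.9, 291.2]), ([410, 291, 6, 8, 17], [412.4, 294.3])]
black [([446, 220, 11, 9, 69], [450.9, 224.1])]
red [([409, 251, 5, 5, 21], [411.1, 253.0])] [([408, 250, 4, 6, 7], [409.0, 252.3]), ([398, 259, 5, 4, 6], [400.0, 260.5])]
side
blue [([366, 204, 55, 48, 1582], [392.7, 229.0]), ([369, 247, 14, 15, 80], [374.8, 255.4]), ([392, 255, 14, 9, 56], [397.5, 259.8]), ([370, 272, 35, 23, 230], [385.1, 282.7])]
black [([331, 160, 16, 32, 325], [337.7, 174.1]), ([401, 171, 8, 16, 82], [404.6, 179.0])]
red [([393, 218, 5, 3, 12], [394.8, 219.0])] [([394, 217, 4, 3, 5], [395.8, 217.6]), ([393, 220, 4, 2, 4], [394.5, 220.8])]
```

View pics/crop.png

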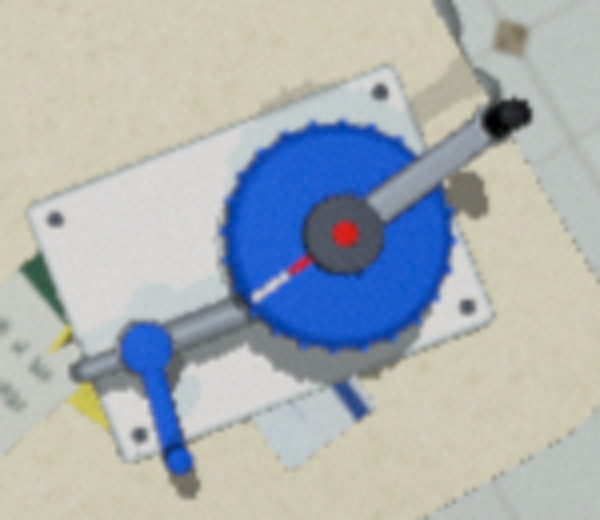

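The crop shows the red button at full-image (411,253), red pointer and white line in line at (400,261)/(392,267), the black grip at (451,224), tap pivot (361,282), tap grip top (369,310).

Run:
```python
import pickle
from h import *
a=pickle.load(open("top.pkl","rb"));b=pickle.load(open("side.pkl","rb"))
c=ray(a,409.5,253.8,.130);print("lid",c, "side", ray(b,393,224,.130))
print("button",ray(a,411.2,253,.152),ray(b,395,219,.152))
g=ray(a,450.9,224.1,.168); gs=ray(b,404.6,179,.168);print("grip",g,gs)
p=ray(a,361.5,282,.100); t=ray(a,369.8,310,.129); ts=ray(b,402.5,290,.127);print("tap",p,t,ts)
for q in(g,gs): d=q-c;print(np.hypot(*d[:2])*1e3,np.degrees(np.arctan2(d[1],d[0])))
d=t-p;print("taplen",np.hypot(*d[:2]),np.degrees(np.arctan2(d[1],d[0])))
d=p-c;print("pivot-from-c",np.hypot(*d[:2]),"yaw",np.degrees(np.arctan2(d[1],d[0])-np.arctan2(105,-18)))
for n,u,v,z in(("mug",253,338,.085),("jar",266,259,.079),("syr",372,155,.137)):print(n,ray(a,u,v,z))
```

```text
lid [0.52233927 0.06231807 0.13      ] side [0.52574775 0.06189921 0.13      ]
button [0.52300233 0.06219396 0.152     ] [0.52319332 0.06350425 0.152     ]
grip [ 0.57622864 -0.00945679  0.168     ] [ 0.57679632 -0.00882857  0.168     ]
tap [0.46748244 0.1532099  0.1       ] [0.41448082 0.13887659 0.129     ] [0.40942609 0.14463318 0.127     ]
89.75352040011629 -53.100367705906606
89.59583996404452 -52.56883907940308
taplen 0.0549055117647024 -164.8673709155549
pivot-from-c 0.1061630709709976 yaw 21.385068762441342
mug [0.35482645 0.3695183  0.085     ]
jar [0.51309377 0.34588161 0.079     ]
syr [0.71365666 0.1342283  0.137     ]
```

Call:
{"name": "arm_command", "arguments": {"targets": [0, 0, 0, 0, 0, -60, -1, 0, 0, -8, 40, -24, -60, -1, 0, 0, -16, 80, -48, -60, -1, 0, 0, -24, 120, -72, -60, -1, 0, 0, -32, 160, -96, -60, -1, 0, 0, -40, 200, -120, -60, -1, 0, 0, -48, 240, -144, -60, -1, 0, 0, -56, 280, -168, -60, -1, 0, 0, -64, 320, -192, -60, -1, 0, 0, -72, 360, -216, -60, -1, 0, 0, -80, 400, -240, -60, -1, 0, 0, -88, 445, -266, -60, -1, 0, 0, -96, 485, -290, -60, -1, 0, 0, -103.6, 525, -312, -60, -1, 0, 0, -103.6, 525, -312, -60, -1, 0, 0, -103.6, 525, -312, -60, -1, 0, 0, -103.6, 525, -312, -60, -1]}}

```text
time: 1.8
tool_pos: [0.5758, -0.0112, 0.2653]
ee_rot: [-3.141, 0.0, 2.214]
wrist_force: [-0.1, -0.0, 0.8]
width: 0.0939
finger_force: 0.0
```

Run:
```python
from bench import robot
import cv2
o=robot.get_obs(); print({k:o[k] for k in("time","tool_pos","ee_rot","joint_positions","wrist_force","wrist_torque","width")})
s=robot.snapshot("side"); c=s["color"][60:320,260:600]; cv2.imwrite("pics/s1.png",cv2.resize(c,None,fx=2.2,fy=2.2)[:,:,::-1])
```

```text
{'time': 1.8, 'tool_pos': array([ 0.57577959, -0.01117531,  0.26529759]), 'ee_rot': array([-3.14067815e+00,  2.61419684e-05,  2.21415427e+00]), 'joint_positions': array([-1.17451125e-01,  1.42699622e-01,  1.19220662e+00, -6.68093488e-04,
        1.80733069e+00, -7.60965402e-01]), 'wrist_force': array([-0.13865088, -0.03976649,  0.79484758]), 'wrist_torque': array([-0.01911577, -0.09546501,  0.0203281 ]), 'width': 0.09392418861394632}
```

View pics/s1.png

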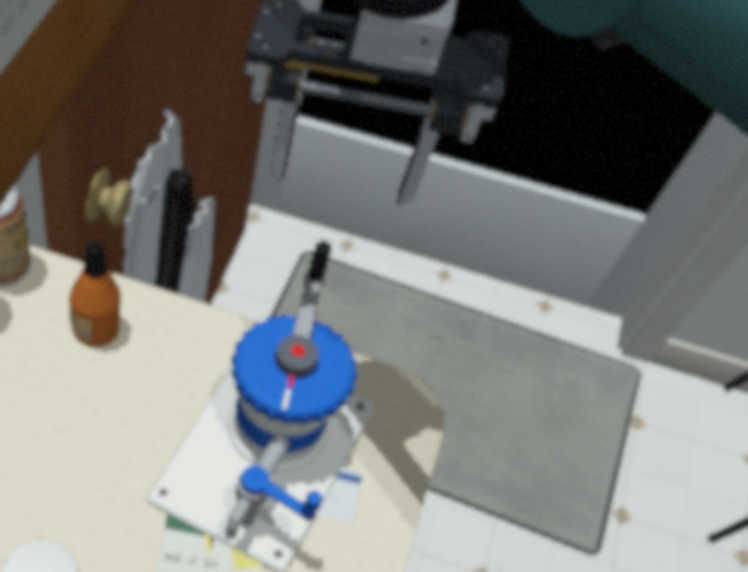

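Fingertips (crop 280,175 and 405,200) straddle the line above the black grip (320,260); descending and closing.

Call:
{"name": "arm_command", "arguments": {"targets": [0, 0, 0, 1, 0, 30, -1, 0, 0, 0, 1, 0, 60, -1, 0, 0, 0, 1, 0, 90, -1, 0, 0, 0, 1, 0, 112, -1, 0, 0, 0, 1, 0, 112, -1, 0, 0, 0, 1, 0, 112, 0.3, 0, 0, 0, 1, 0, 112, 0.7, 0, 0, 0, 1, 0, 112, 1, 0, 0, 0, 1, 0, 112, 1, 0, 0, 0, 1, 0, 112, 1, 0, 0, 0, 1, 0, 112, 1, 0, 0, 0, 1, 0, 112, 1, 0, 0, 0, 1, 0, 112, 1, 0, 0, 0, 1, 0, 112, 1]}}

```text
time: 3.25
tool_pos: [0.5757, -0.0094, 0.1534]
ee_rot: [-3.141, -0.0, 2.216]
wrist_force: [-0.2, 0.2, -0.5]
width: 0.0256
finger_force: 0.0
```

Call:
{"name": "arm_command", "arguments": {"targets": [0, 0, 0, 0, 0, 0, 1, 0, 0, 0, 0, 0, 0, 1, 0, 0, 0, 0, 0, 0, 1, 0, 0, 0, 0, 0, 0, 1, 0, 0, 0, 0, 0, 0, 1]}}

```text
time: 3.75
tool_pos: [0.5756, -0.0096, 0.1534]
ee_rot: [-3.141, 0.0, 2.216]
wrist_force: [-0.5, -1.0, 0.0]
width: 0.0155
finger_force: 30.0
```

Call:
{"name": "arm_command", "arguments": {"targets": [0, 0, 2.5, 0.1, -3.9, 0, 1, 0, 0, 5, 0.3, -7.8, 0, 1, 0, 0, 7.5, 0.8, -11.7, 0, 1, 0, 0, 10, 1.4, -15.5, 0, 1, 0, 0, 12.5, 2.1, -19.4, 0, 1, 0, 0, 15, 3.0, -23.2, 0, 1, 0, 0, 17.5, 4.1, -26.9, 0, 1, 0, 0, 20, 5.4, -30.6, 0, 1, 0, 0, 22.5, 6.8, -34.2, 0, 1, 0, 0, 25, 8.4, -37.8, 0, 1]}}

```text
time: 4.75
tool_pos: [0.5411, -0.0252, 0.1534]
ee_rot: [3.14, -0.0, 1.778]
wrist_force: [2.2, 0.7, -1.3]
width: 0.0158
finger_force: 30.0
```

Call:
{"name": "arm_command", "arguments": {"targets": [0, 0, 1.7, 0, -2.6, 0, 1, 0, 0, 3.3, 0.1, -5.2, 0, 1, 0, 0, 5, 0.3, -7.8, 0, 1]}}

```text
time: 5.05
tool_pos: [0.533, -0.0266, 0.1534]
ee_rot: [3.141, -0.0, 1.691]
wrist_force: [2.2, 0.5, -1.2]
width: 0.0155
finger_force: 30.0
```

Call:
{"name": "arm_command", "arguments": {"targets": [0, 0, 1.7, 0, -2.6, 0, 1, 0, 0, 3.3, 0.1, -5.2, 0, 1, 0, 0, 5, 0.3, -7.8, 0, 1]}}

```text
time: 5.35
tool_pos: [0.5249, -0.0272, 0.1534]
ee_rot: [3.141, -0.0, 1.603]
wrist_force: [2.2, 1.6, -2.1]
width: 0.0155
finger_force: 30.0
```

Call:
{"name": "arm_command", "arguments": {"targets": [0, 0, 1.7, 0, -2.6, 0, 1, 0, 0, 3.3, 0.1, -5.2, 0, 1, 0, 0, 5, 0.3, -7.8, 0, 1]}}

```text
time: 5.65
tool_pos: [0.5171, -0.0271, 0.1534]
ee_rot: [3.141, -0.001, 1.516]
wrist_force: [2.6, 2.4, -3.4]
width: 0.0152
finger_force: 30.0
```

Call:
{"name": "arm_command", "arguments": {"targets": [0, 0, 1.7, 0, -2.6, 0, 1, 0, 0, 3.3, 0.1, -5.2, 0, 1]}}

```text
time: 5.85
tool_pos: [0.5119, -0.0267, 0.1534]
ee_rot: [3.141, -0.001, 1.458]
wrist_force: [2.6, 4.4, -2.2]
width: 0.0155
finger_force: 30.0
```

Call:
{"name": "arm_command", "arguments": {"targets": [0, 0, 1.7, 0.5, -2.6, 0, 1, 0, 0, 3.3, 0.8, -5.2, 0, 1, 0, 0, 5, 1.2, -7.8, 0, 1]}}

```text
time: 6.15
tool_pos: [0.5044, -0.0254, 0.1534]
ee_rot: [3.141, 0.001, 1.37]
wrist_force: [7.7, 1.0, -4.2]
width: 0.0153
finger_force: 30.0
```

Call:
{"name": "arm_command", "arguments": {"targets": [0, 0, 1.7, 0, -2.6, 0, 1, 0, 0, 3.3, 0.1, -5.2, 0, 1]}}

```text
time: 6.35
tool_pos: [0.501, -0.0246, 0.1534]
ee_rot: [3.137, 0.0, 1.313]
wrist_force: [9.0, 0.4, -5.6]
width: 0.0153
finger_force: 30.0
```

Call:
{"name": "arm_command", "arguments": {"targets": [0, 0, 1.7, 0, -2.6, 0, 1, 0, 0, 3.3, 0.1, -5.2, 0, 1]}}

```text
time: 6.55
tool_pos: [0.4962, -0.0232, 0.1535]
ee_rot: [3.137, 0.0, 1.256]
wrist_force: [9.7, 0.3, -5.4]
width: 0.0153
finger_force: 30.0
```

Run:
```python
from bench import robot
import cv2,pickle
s=robot.snapshot("side"); pickle.dump(s,open("s2.pkl","wb"));c=s["color"][180:280,340:460]; cv2.imwrite("pics/s2.png",cv2.resize(c,None,fx=5,fy=5,interpolation=cv2.INTER_CUBIC)[:,:,::-1])
o=robot.get_obs();print(o["tool_pos"],o["wrist_force"],o["wrist_torque"])
```

```text
[ 0.49584544 -0.02312687  0.15345109] [ 9.24122897  1.14440832 -5.9697367 ] [ 0.12099203 -1.29344144  0.08673347]
```

View pics/s2.png

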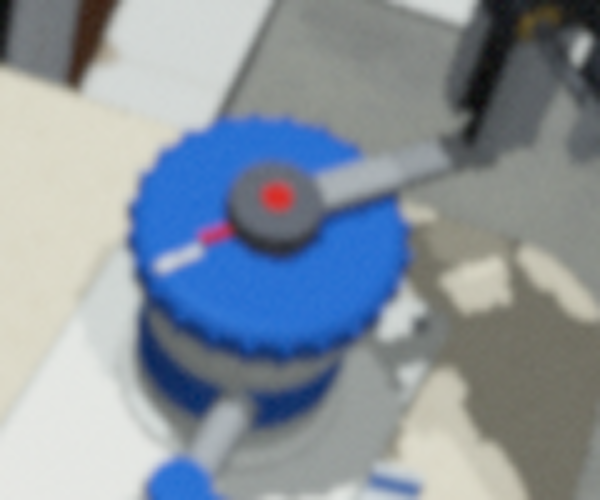

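The crop shows the red pointer (215,237) nearly in line with the white line (180,258), with perhaps a slight offset beginning; I'll measure it as angles about the lid axis.

```bash
cat > slip.py <<'E'
from h import *
C=np.array([.5235,.0625])
def slip(s):
    h,w=480,640; v,u=np.mgrid[0:h,0:w]; d=np.stack([(u-s["cx"])/s["fx"],(v-s["cy"])/s["fy"],np.ones((h,w))],-1)@s["T"][:3,:3].T; o=s["T"][:3,3]
    z=.134; P=(o+d*((z-o[2])/d[...,2])[...,None])[...,:2]-C; r=np.hypot(P[...,0],P[...,1]); an=np.degrees(np.arctan2(P[...,1],P[...,0]))
    c=s["color"].astype(float); R,G,B=c[...,0],c[...,1],c[...,2]
    ref=np.median(c[(r>.03)&(r<.05)&(B>1.5*R)],0)
    wr=np.clip(R-np.maximum(G,ref[0])-20,0,None)*((r>.022)&(r<.034)&(R>1.0*B)); ww=np.clip(G-ref[1]-25,0,None)*((r>.033)&(r<.050)&(np.abs(R-G)<45)&(an>0))
    f=lambda w:(round(np.degrees(np.angle((w*np.exp(1j*np.radians(an))).sum())),1),round((w*r).sum()/w.sum()*1e3,1),int((w>0).sum()))
    return f(wr),f(ww)
E
python3 - <<'E'
import pickle
from slip import *
for n in("side","top","s2"): print(n,slip(pickle.load(open(n+".pkl","rb"))))
E
```

```text
side ((np.float64(126.2), np.float64(24.2), 5), (np.float64(126.2), np.float64(41.5), 30))
top ((np.float64(127.1), np.float64(25.7), 10), (np.float64(126.8), np.float64(41.3), 25))
s2 ((np.float64(68.4), np.float64(25.5), 8), (np.float64(77.2), np.float64(42.1), 33))
```

Call:
{"name": "arm_command", "arguments": {"targets": [0, 0, 1.7, 0, -2.6, 0, 1, 0, 0, 3.3, 0.1, -5.2, 0, 1]}}

```text
time: 6.8
tool_pos: [0.4913, -0.0216, 0.1534]
ee_rot: [3.136, -0.0, 1.198]
wrist_force: [9.7, 1.4, -6.4]
width: 0.0156
finger_force: 30.0
```

Run:
```python
from bench import robot
from slip import *
import pickle
s=robot.snapshot("side"); pickle.dump(s,open("s3.pkl","wb")); print(slip(s))
p=robot.get_obs(); q=p["tool_pos"]; print(q,p["wrist_force"],np.degrees(np.arctan2(*(q[:2]-C)[::-1]))+180)
```

```text
((np.float64(65.5), np.float64(25.6), 8), (np.float64(77.3), np.float64(42.1), 32))
[ 0.49101817 -0.02148251  0.15342814] [ 8.10132     0.61810398 -6.56988464] 68.85507658603859
```

Call:
{"name": "arm_command", "arguments": {"targets": [0, 0, 0, 0, 2, 0, 1, 0, 0, 0, 0, 2, 0, -1, 0, 0, 0, 0, 2, 0, -1, 0, 0, 0, 0, 2, 0, -1, 0, 0, 0, 0, 2, 0, -1, 0, 0, 0, 0, 2, 0, -1, 0, 0, 0, 0, 2, 0, -1, 0, 0, 0, 0, 2, 0, -1, 0, 0, 0, 0, 2, -40, -1, 0, 0, 0, 0, 2, -80, -1, 0, 0, 0, 0, 2, -110, -1, 0, 0, 0, 0, 2, -110, -1, 0, 0, 0, 0, 2, -110, -1]}}

```text
time: 8.15
tool_pos: [0.4915, -0.0216, 0.2639]
ee_rot: [3.14, -0.0, 1.2]
wrist_force: [-0.6, -0.3, -1.3]
width: 0.094
finger_force: 0.0
```

Run:
```python
from bench import robot
from slip import *
import pickle
s=robot.snapshot("side"); print(slip(s))
cv2.imwrite("pics/s4.png",cv2.resize(s["color"][130:310,320:500],None,fx=3.3,fy=3.3,interpolation=cv2.INTER_CUBIC)[:,:,::-1])
p=robot.get_obs(); print(p["tool_pos"],p["ee_rot"],p["wrist_force"],p["joint_positions"])
```

```text
((np.float64(65.0), np.float64(25.7), 7), (np.float64(77.3), np.float64(42.0), 35))
[ 0.49091136 -0.02147615  0.26244328] [-3.14020578e+00  4.48214827e-04  1.20019272e+00] [-0.00350554  0.15175043 -0.4275731 ] [-1.59055858e-01 -4.69623608e-02  1.39545418e+00 -1.50773982e-04
  1.79455091e+00  2.11514710e-01]
```

View pics/s4.png

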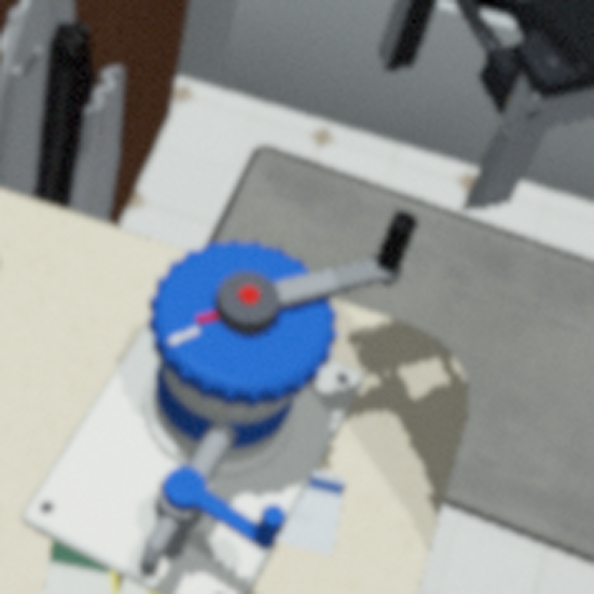

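The red pointer (207,317) is clearly off the white line (185,335); the measured slip is about 8–12°, and the lid is home. Now the tap: move above its grip.

Call:
{"name": "arm_command", "arguments": {"targets": [0, 0, -8, 8, -8, 0, -1, 0, 0, -16, 16, -16, 0, -1, 0, 0, -24, 24, -24, 0, -1, 0, 0, -32, 32, -32, 0, -1, 0, 0, -40, 40, -40, 0, -1, 0, 0, -48, 48, -48, 0, -1, 0, 0, -56, 56, -56, 0, -1, 0, 0, -64, 64, -64, 0, -1, 0, 0, -72, 72, -72, 0, -1, 0, 0, -80, 80, -80, 0, -1, 0, 0, -88, 88, -90, 0, -1, 0, 0, -96, 96, -100, 0, -1, 0, 0, -104, 104, -110, 0, -1, 0, 0, -112, 112, -120, 0, -1, 0, 0, -120, 121, -128.6, 0, -1, 0, 0, -128, 121, -128.6, 0, -1, 0, 0, -131, 121, -128.6, 0, -1, 0, 0, -131, 121, -128.6, 0, -1, 0, 0, -131, 121, -128.6, 0, -1]}}

```text
time: 10.1
tool_pos: [0.4146, 0.1377, 0.2619]
ee_rot: [3.141, -0.003, -2.798]
wrist_force: [-0.1, 0.1, -0.3]
width: 0.0941
finger_force: 0.0
```

Run:
```python
from bench import robot
from h import *
import pickle
b=pickle.load(open("side.pkl","rb")); print("side tap grip top",ray(b,402.4,287,.129))
s=robot.snapshot("side")
cv2.imwrite("pics/s5.png",cv2.resize(s["color"][100:340,240:500],None,fx=2.4,fy=2.4,interpolation=cv2.INTER_CUBIC)[:,:,::-1])
p=robot.get_obs(); print(p["tool_pos"],p["ee_rot"],p["wrist_force"],p["joint_positions"])
q=s["T"][:3,:3].T@(p["tool_pos"]-s["T"][:3,3]); print("tcp px",q[0]/q[2]*s["fx"]+s["cx"],q[1]/q[2]*s["fy"]+s["cy"])
```

```text
side tap grip top [0.41346907 0.14155098 0.129     ]
[0.41479815 0.13768163 0.26224033] [ 3.14138853e+00 -2.27107246e-03 -2.79778500e+00] [ 0.74038719 -0.13799755  0.79532557] [ 1.90729912e-01 -1.68644555e-01  1.50600790e+00 -1.48672816e-04
  1.80650495e+00 -1.72390839e+00]
tcp px 418.0380831239383 248.4102717558169
```

View pics/s5.png

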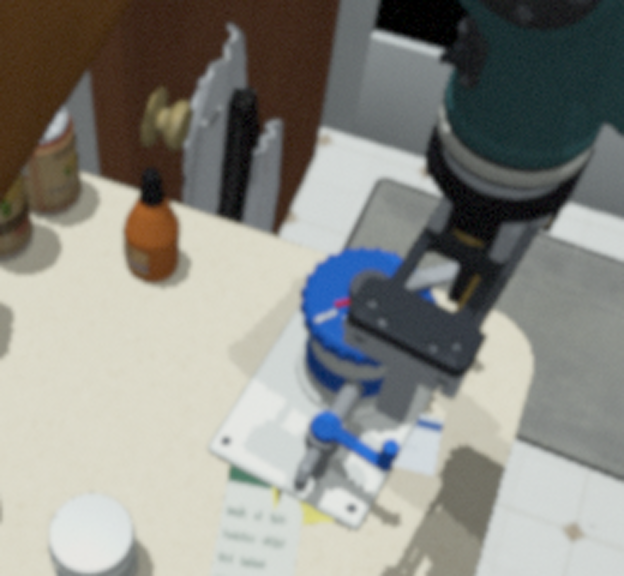

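The tap grip (crop 390,450) lies below the open fingers; descend, close.

Call:
{"name": "arm_command", "arguments": {"targets": [0, 0, 0, 0, 2, 35, -1, 0, 0, 0, 0, 2, 70, -1, 0, 0, 0, 0, 2, 105, -1, 0, 0, 0, 0, 2, 135, -1, 0, 0, 0, 0, 2, 155, -1, 0, 0, 0, 0, 2, 164, -1, 0, 0, 0, 0, 2, 164, -1, 0, 0, 0, 0, 2, 164, 0.3, 0, 0, 0, 0, 2, 164, 0.7, 0, 0, 0, 0, 2, 164, 1, 0, 0, 0, 0, 2, 164, 1, 0, 0, 0, 0, 2, 164, 1, 0, 0, 0, 0, 2, 164, 1, 0, 0, 0, 0, 2, 164, 1, 0, 0, 0, 0, 2, 164, 1, 0, 0, 0, 0, 2, 164, 1, 0, 0, 0, 0, 2, 164, 1, 0, 0, 0, 0, 2, 164, 1, 0, 0, 0, 0, 2, 164, 1, 0, 0, 0, 0, 2, 164, 1]}}

```text
time: 12.15
tool_pos: [0.4146, 0.1394, 0.0994]
ee_rot: [-3.141, -0.0, -2.797]
wrist_force: [0.4, -1.3, -0.7]
width: 0.0131
finger_force: 30.0
```

Call:
{"name": "arm_command", "arguments": {"targets": [0, 0, 5, -0.5, 4.8, 0, 1, 0, 0, 10, -1.4, 9.5, 0, 1, 0, 0, 15, -2.7, 14.1, 0, 1, 0, 0, 20, -4.3, 18.6, 0, 1, 0, 0, 25, -6.4, 23, 0, 1]}}

```text
time: 12.65
tool_pos: [0.414, 0.1629, 0.0994]
ee_rot: [-3.14, 0.003, 3.046]
wrist_force: [3.8, -3.0, -3.2]
width: 0.0133
finger_force: 30.0
```

Call:
{"name": "arm_command", "arguments": {"targets": [0, 0, 5, -1.3, 4.8, 0, 1, 0, 0, 10, -2, 9.5, 0, 1, 0, 0, 15, -3.1, 14.2, 0, 1, 0, 0, 20, -4.7, 18.8, 0, 1, 0, 0, 25, -6.6, 23.2, 0, 1]}}

```text
time: 13.15
tool_pos: [0.4234, 0.1844, 0.0994]
ee_rot: [-3.14, 0.006, 2.61]
wrist_force: [5.8, -6.2, -3.6]
width: 0.0135
finger_force: 30.0
```

Call:
{"name": "arm_command", "arguments": {"targets": [0, 0, 5, -2.6, 4.8, 0, 1, 0, 0, 10, -3.7, 9.5, 0, 1, 0, 0, 15, -5.2, 14.1, 0, 1, 0, 0, 20, -7, 18.5, 0, 1, 0, 0, 25, -9.3, 22.8, 0, 1, 0, 0, 30, -11.9, 26.8, 0, 1]}}

```text
time: 13.75
tool_pos: [0.4454, 0.2021, 0.0994]
ee_rot: [-3.14, 0.002, 2.086]
wrist_force: [0.6, -3.9, 1.0]
width: 0.0132
finger_force: 30.0
```

Call:
{"name": "arm_command", "arguments": {"targets": [0, 0, 5, -0.6, 4.8, 0, 1, 0, 0, 8, -1.2, 7.6, 0, 1, 0, 0, 10, -1.7, 9.5, 0, 1, 0, 0, 11, -1.9, 10.5, 0, 1]}}

```text
time: 14.15
tool_pos: [0.4481, 0.2024, 0.0989]
ee_rot: [-3.121, 0.004, 1.898]
wrist_force: [-20.4, -13.0, 13.3]
width: 0.0133
finger_force: 30.0
```

Call:
{"name": "arm_command", "arguments": {"targets": [0, 0, 0, 0, -3, 0, 1, 0, 0, 0, 0, -4, 0, 1, 0, 0, 0, 0, -4, 0, -1, 0, 0, 0, 0, -4, 0, -1, 0, 0, 0, 0, -4, 0, -1, 0, 0, 0, 0, -4, 0, -1, 0, 0, 0, 0, -4, 0, -1, 0, 0, 0, 0, -4, 0, -1, 0, 0, 0, 0, -4, 0, -1, 0, 0, 0, 0, -4, -40, -1, 0, 0, 0, 0, -4, -80, -1, 0, 0, 0, 0, -4, -120, -1, 0, 0, 0, 0, -4, -160, -1, 0, 0, 0, 0, -4, -160, -1]}}

```text
time: 15.55
tool_pos: [0.4541, 0.2064, 0.2667]
ee_rot: [3.128, 0.0, 1.898]
wrist_force: [0.2, -0.6, 0.7]
width: 0.094
finger_force: 0.0
```

Run:
```python
from bench import robot
from slip import *
s=robot.snapshot("side"); print(slip(s))
cv2.imwrite("pics/s6.png",cv2.resize(s["color"][160:440,240:480],None,fx=2.1,fy=2.1,interpolation=cv2.INTER_CUBIC)[:,:,::-1])
p=robot.get_obs(); print(p["tool_pos"],p["wrist_force"],p["width"])
```

```text
((np.float64(66.0), np.float64(25.0), 9), (np.float64(77.5), np.float64(46.2), 22))
[0.45308159 0.20603183 0.26327979] [ 0.45986944  0.27121966 -0.32938548] 0.09385994264466259
```

View pics/s6.png

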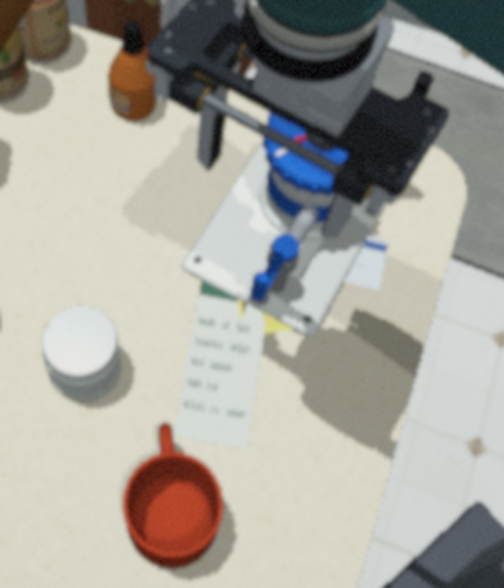

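The tap lever now points from (285,245) to (262,278), along the spout (filter +y); jar, mug and bottle are in place. I'll clear the arm and check the angle from the top.

Call:
{"name": "arm_command", "arguments": {"targets": [0, 0, 0, 0, -20, -30, -1, 0, 0, 0, 0, -60, -50, -1, 0, 0, 0, 0, -100, -70, -1, 0, 0, 0, 0, -130, -80, -1, 0, 0, 0, 0, -130, -80, -1, 0, 0, 0, 0, -130, -80, -1]}}

```text
time: 16.2
tool_pos: [0.3283, 0.1637, 0.3384]
ee_rot: [-3.141, 0.0, 1.898]
wrist_force: [-0.5, -0.2, 0.0]
width: 0.094
finger_force: 0.0
```

Run:
```python
from bench import robot
from slip import *
import pickle
t0=pickle.load(open("top.pkl","rb")); t=robot.snapshot("top"); s=robot.snapshot("side")
print(slip(t),slip(s))
print(blobs(t,(105,150,60),(125,255,255),(325,225,385,330))[0]); print(blobs(t0,(105,150,60),(125,255,255),(325,225,378,330))[0])
print(blobs(s,(105,150,60),(125,255,255),(330,250,410,330))[0])
A=np.hstack([cv2.resize(x["color"][195:325,325:475],None,fx=2.6,fy=4,interpolation=cv2.INTER_CUBIC) if 0 else cv2.resize(x["color"][220:325,325:445],None,fx=3.3,fy=3.3,interpolation=cv2.INTER_CUBIC) for x in (t,s)])
cv2.imwrite("pics/f.png",A[:,:,::-1]); print(A.shape,robot.get_obs()["tool_pos"])
```

```text
((np.float64(69.3), np.float64(26.1), 9), (np.float64(78.6), np.float64(41.6), 25)) ((np.float64(65.0), np.float64(25.7), 7), (np.float64(77.3), np.float64(42.0), 34))
[([381, 242, 4, 25, 67], [382.9, 254.5]), ([333, 276, 35, 19, 242], [353.0, 285.0])]
[([356, 276, 17, 37, 256], [363.9, 291.2])]
[([369, 250, 14, 12, 71], [375.1, 255.9]), ([388, 250, 16, 2, 19], [395.6, 250.2]), ([392, 255, 14, 9, 54], [397.6, 259.8]), ([361, 272, 21, 30, 229], [370.9, 285.1])]
(346, 792, 3) [0.3287869  0.16373876 0.33749005]
```

View pics/f.png

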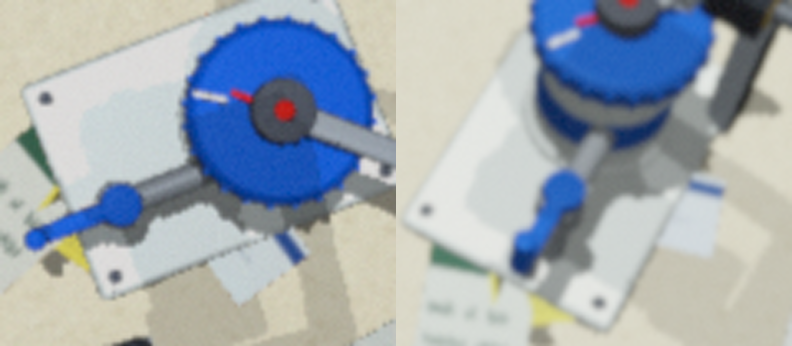

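Run:
```python
import pickle
from h import *
a=pickle.load(open("top.pkl","rb"))
g0=ray(a,369.6,309.9,.129)[:2]; g1=ray(a,335.9,292.1,.129)[:2]
print(g0,g1,"chord",np.linalg.norm(g1-g0),"angle",2*np.arcsin(min(1,np.linalg.norm(g1-g0)/.11)))
p=ray(a,361.4,282,.1)[:2]; an=lambda v:np.degrees(np.arctan2(v[1],v[0]));print(an(g0-p)%360,an(g1-p))
# base yaw from its edges: front corners screw holes (crop1)
A=ray(a,325+55/4,195+219/4,.012);B=ray(a,325+380/4,195+92/4,.012);D=ray(a,325+140/4,195+435/4,.012)
print("yaw",an(A-B)-90,an(A-D))
```

```text
[0.41466933 0.13925861] [0.44836826 0.20386781] chord 0.07286951943975647 angle 1.4481697024025906
194.99779017326654 110.74581749316317
yaw 21.4775331142919 21.523012332783395
```

The base edges give yaw 21.5°, so fully open is 111.5° in the world frame. The lever measures about 111° and met a firm stop. Slip is about 9–12° (0.16–0.21 rad), within the limits, so I'm handing in.

```bash
python3 -c "
from bench import robot
print(robot.close_job())"
```

```text
the job is handed in; nothing more can be done
None
```

I handed the job in with the lid home, the clutch slipped about 0.16–0.21 rad by camera, the tap lever at its stop, and the mug, jar and bottle left untouched; the hand-in gave no verdict.

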